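# Nest the casting crucibles in the firebrick

### The arm

A 6-joint arm with a two-finger parallel gripper is mounted at the origin on the work surface. World frame = base frame: x ahead of the robot, y to its left, z up, the work surface at z = 0. Lengths are in m, angles in rad, forces in N, time in s.
With the tool pointing down it reaches from about 0.425 to 0.95 m from the base axis. Payload 3.5 kg.
Tool frame: the origin (TCP) lies midway between the tips of the shut fingers; the grasp point (between the pads) lies 19 mm behind it (ctrl.hold_point_z is the distance from the TCP to the grasp point, in m); z points along the fingers, y is the line along which they close (so a half turn about z gives the same grasp; the last joint's range is limited). The gripper opens to 85 mm and grips with 20 to 120 N. Pads are 22 mm wide; open, the fingers measure 114 mm over their backs; the gripper's body (76 mm by 85 mm) begins 54 mm behind the grasp point. The pads swing forward as they close: fully open they stand 13 mm farther back than shut.
Start: joints at [1.004, 0.286, 1.577, -0, 1.279, -0.15], TCP at [0.273, 0.617, 0.231] pointing down, gripper open.
Joint ranges: [-2.77, 2.77], [-0.9, 2.22], [0.21, 2.48], [-1.53, 4.67], [0.24, 2.81], [-2.84, 2.84]. Speed limits (rad/s): [2.79, 2.79, 3.14, 3.14, 3.14, 3.14].

### API

Orientations are given as a unit quaternion [x, y, z, w].
In Python, from plant import readout, cams, sign_off, ctrl gives the robot as it stands. The module is installed in compiled form; this text tells all that it offers.
- The arm moves only by the tool step_arm, never from a script. Its argument "increments" is a list of rows, each a list of 2 entries, a list of its own where there are three numbers: the shift along the world's x, y, z in mm, then the turn, a rotation vector about the world's x, y, z in rad. In form: [[[x, y, z], [rx, ry, rz]], ...]. A call has 1 to 8 rows; each row shifts and turns the commanded pose from where the row before left it; what a row does not reach is not made up. A row lasts 1/12 s, in which the tool goes at most 41.7 mm and 7.16 degrees, less where a joint would pass 70% of its speed; a pose out of reach is approached as far as the arm can. A call is refused whole if a number of a shift passes 41.7 or a number of a turn 0.125, either way. A call with a gripper value outside its range is refused whole. "fingers" is the opening, from -1 (shut) to 1 (fully open), set as the call begins (left out, the last holds). The fingers move at their own pace and stop on an object; "grip_force" is the grip in N (left out, the last holds). Time passes only in rows, so rows that do not move let the fingers close. It gives the time, the measured TCP pose, the force, the opening and the grip force at its end, in the units of the state.
- readout.get_state(): the state, without advancing time (a new reading comes with each control period).
- cams.read_camera(name): name is "side" or "top"; returns the picture (420x560x3 uint8, red, green, blue); there is no depth.
- cams.get_calibration(name): a dict with "fx", "fy", "cx", "cy" (pixels), "distortion" ([k1, k2, p1, p2, k3] as OpenCV has them; the pictures are not rectified), "eye" and "rotation" of the camera in the world. Camera axes: x right, y up, looking along -z (the intrinsics and any distortion apply to the point x, -y, -z); pixel columns grow to the right and rows downward; lengths in m; the calibration is good to about 2 mm. A picture is of the moment at which its call begins. get_calibration takes no time and is no camera call.
- sign_off(): hands the job in; it is judged then, once.
The state is a dict: "time": time; "qpos": joint angles; "dq": joint speeds; "joint_efforts": joint torques, N m; "eef_pos": TCP position; "tcp_rot": TCP orientation; "contact_force": force on the tool from outside, world axes, zero at the start; "wrist_torque": the same for the moment, N m; "opening": opening from 0.0 (shut) to 1.0 (fully open); "finger_force": force on a finger pad.
Only numpy, scipy, OpenCV 4.12 (cv2) and the standard library are available. Lean on these libraries where they do the work, as an engineer would, in place of code of your own. Each camera call takes 0.05 s, during which the arm holds its last target. There are 200 camera calls.

### The job

Tip the standing firebrick over onto its back so that its tapered well faces up, then put the white crucibles away in it mouth up: one in the well and all the others, however many there are, each nested in the one before as a single straight stack, and last set the red clay lid in the mouth of the top one. Let every taper settle lightly under its own weight, never dropped or pressed home so that it would wedge, let go of everything, and leave the other things on the bench where they are.

Things in the scene. Friction and masses are not known exactly. Their poses are not given: they have to be found in the camera images.
- block: cream firebrick, 0.56 to 0.88 kg, standing on end: 130 mm tall (z), 110 wide (y), 75 thick (x). Origin: centre of its foot. Its -x face, towards the robot, has the tapered well; a push there above the well (105 to 125 mm up) along its +x tips it over its far lower edge onto its back (past about 30 degrees it falls by itself). Lying so it is 75 mm tall, its +x down
- block_well (a point): centre of the mouth of the brick's well, in its -x face, 65 mm from its foot, marked by a red-brown ring. The well is round, 43 mm across at the mouth, narrows at 10 degrees, 55 mm deep. With the brick lying, a crucible nested in it has its origin 42 mm below this point and its collar 6 mm above the brick
- crucible1: white ceramic crucible, 4 to 6 present, all alike: a round cup, standing mouth up, 68 mm tall, 0.1 to 0.15 kg. Outside 28 mm across at the foot, widening at 10 degrees from the axis to 45 mm at 48 mm up; then an upright collar 56 mm across (48 to 68 mm), to grip. Bore tapers alike, mouth 43 mm across, floor 22 mm up. Origin: centre of the underside; z up its axis; may be absent
- crucible2: white ceramic crucible like crucible1 (see there), may be absent. Origin: centre of the underside; z up its axis. Nested loosely, each crucible's origin stands 26 mm (give or take 2) above that of the one below, with 6 mm of air between the collars. It finds its seat from up to 5 mm off centre, and wedges if pushed down with over about 20 N or dropped from over 10 mm
- crucible3: white ceramic crucible like crucible1 (see there), may be absent. Origin: centre of the underside; z up its axis
- crucible4: white ceramic crucible like crucible1 (see there), may be absent. Origin: centre of the underside; z up its axis
- crucible5: white ceramic crucible like crucible1 (see there), may be absent. Origin: centre of the underside; z up its axis
- crucible6: white ceramic crucible like crucible1 (see there), may be absent. Origin: centre of the underside; z up its axis
- lid: red clay lid, 0.1 kg, 56 mm tall, standing on its tapered plug (20 mm tall, 37 mm across below, widening at 10 degrees to 44 mm); disc 54 mm across from 20 to 26 mm; upright round knob 20 mm across from 26 to 56 mm, to grip. Set in a crucible, its origin is 52 mm above that crucible's origin, the disc 4 mm above the rim. Origin: centre of the plug's underside; z up
- anvil: steel bench block 50 x 50 x 22 mm, bystander standing among the crucibles; origin: centre of the underside
- flux_jar: jar with a green cap, 52 mm across, 70 mm tall, bystander; origin: centre of the underside
- stone_tray: black tray of coloured stones 100 x 75 x 18 mm, bystander; origin: centre of the underside
- file_tool: hand tool with an orange handle, lying along its x axis, about 0.2 m long, bystander; origin: near its middle
- pickle_bowl: brass bowl 84 mm across, 35 mm tall, bystander; origin: centre of the underside
- charcoal: black charcoal slab 90 x 55 x 28 mm, bystander; origin: centre of the underside
There are look-alikes about, which are no part of the job. There is more than one size of the block; the job needs the smaller. Leave any yellow look-alike of the crucible3 alone.

How it is judged:
On the way, in this order (a step that is already met when the one before it is completed fails the run):
1. the firebrick lies on its back, well up (height (world z) of block_well between 0.07 and 0.082 m and angle between block's own z axis and vertical between 1.45 and 1.69 rad), for 0.3 s.
2. all the crucibles are nested upright in one stack in the well (horizontal distance between each of crucible1, crucible2, crucible3, crucible4, crucible5, crucible6 and block_well below 0.012 m and angle between each of crucible1, crucible2, crucible3, crucible4, crucible5, crucible6's own z axis and vertical below 0.14 rad and height (world z) of each of crucible1, crucible2, crucible3, crucible4, crucible5, crucible6 above 0.022 m), for 0.2 s.
3. the lid sits in the top crucible (horizontal distance between lid and block_well below 0.016 m and angle between lid's own z axis and vertical below 0.17 rad and z of lid in the frame of crucible1 above 0.045 m and z of lid in the frame of crucible2 above 0.045 m and z of lid in the frame of crucible3 above 0.045 m and z of lid in the frame of crucible4 above 0.045 m and z of lid in the frame of crucible5 above 0.045 m and z of lid in the frame of crucible6 above 0.045 m), for 0.2 s.
At the end, for the whole second after the job is handed in: Brick on its back, well up (0.12 rad); all crucibles present in one upright stack (0.14 rad) within 12 mm of the well's centre; lid set in the topmost, within 16 mm of that centre and 0.17 rad of upright; all released and at rest (all of step 1 and all of step 2 and all of step 3 and linear speed of each of crucible1, crucible2, crucible3, crucible4, crucible5, crucible6, lid, block below 0.03 m/s); the robot touches nothing.
It fails at once if a crucible or the lid is pressed or dropped into its seat with more than 40 N, which wedges the taper ((contact force between crucible1 and crucible2 above 40 N or contact force between any of crucible1, crucible2 and crucible3 above 40 N or contact force between any of crucible1, crucible2 and crucible4 above 40 N or contact force between crucible1 and crucible5 above 40 N or contact force between crucible1 and crucible6 above 40 N or contact force between crucible1 and lid above 40 N or contact force between crucible1 and block above 40 N) or (contact force between any of crucible2, crucible3 and crucible5 above 40 N or contact force between any of crucible2, crucible3 and crucible6 above 40 N or contact force between any of crucible2, crucible3 and lid above 40 N or contact force between any of crucible2, crucible3 and block above 40 N or contact force between crucible3 and crucible4 above 40 N) or (contact force between crucible4 and crucible5 above 40 N or contact force between any of crucible4, crucible5 and crucible6 above 40 N or contact force between any of crucible4, crucible5, crucible6 and lid above 40 N or contact force between any of crucible4, crucible5, crucible6 and block above 40 N) or contact force between lid and block above 40 N).
It fails at once if a bystander is moved more than 30 mm (distance of any of anvil, flux_jar, stone_tray, file_tool, pickle_bowl, charcoal from where it was at the start of the episode above 0.03 m).
Of crucible1, crucible2, crucible3, crucible4, crucible5, crucible6 only 4 to 6 are there at a start; the rules pass over those that are not, and their reading is None.
At some moment in a run one of lid may be knocked a few centimetres aside while the robot is not near it.
It also fails if it takes over 210 s, if anything falls off the work surface, if the arm or the gripper's body presses on something with over 40 N, if the wrist force passes 120 N, or if a joint passes its speed limit or range.

## Working session

There is one attempt and no reset: what is moved stays moved. The work goes in short steps, Python scripts to look and compute and a tool call to move; the robot and the scene stay as the last step left them, time stands still between calls to the robot, and variables do not carry over. Pictures are saved under pics/ and viewed, at most 14 in all, crops included, and the job is handed in when it is done.

Besides the shell and the picture viewer there is one more tool, called as a command line: name --argument value ..., lists and objects as JSON in quotes. step_arm: Moves the arm, as the interface text tells. Its arguments: {"type":"object","properties":{"increments":{"type":"array","items":{"type":"array"}},"fingers":{"type":"number"},"grip_force":{"type":"number"}},"required":["increments"]}

```bash
mkdir -p pics
cat > h.py <<'E'
import numpy as np,cv2
from plant import readout,cams,sign_off,ctrl
def K(n):
    c=cams.get_calibration(n);return c,np.array([[c['fx'],0,c['cx']],[0,c['fy'],c['cy']],[0,0,1.]]),np.array(c['distortion'],float)
def rot(c):
    R=np.array(c['rotation'],float)
    if R.shape!=(3,3):
        from scipy.spatial.transform import Rotation as T;R=T.from_quat(R).as_matrix()
    return R
def ray(n,u,v):
    c,k,d=K(n);p=cv2.undistortPoints(np.array([[[u,v]]],float),k,d)[0,0]
    return np.array(c['eye']),rot(c)@np.array([p[0],-p[1],-1.])
def atz(n,u,v,z):
    e,r=ray(n,u,v);return e+r*(z-e[2])/r[2]
def tri(a,b):
    e1,r1=ray('side',*a);e2,r2=ray('top',*b)
    t=np.linalg.lstsq(np.c_[r1,-r2],e2-e1,rcond=None)[0]
    p,q=e1+r1*t[0],e2+r2*t[1];return (p+q)/2,np.linalg.norm(p-q)
def proj(n,P):
    c,k,d=K(n);q=(np.atleast_2d(P)-np.array(c['eye']))@rot(c)*[1,-1,-1]
    return cv2.projectPoints(q,np.zeros(3),np.zeros(3),k,d)[0][:,0]
def grab(n,f):
    im=cams.read_camera(n);cv2.imwrite(f'pics/{f}.png',im[:,:,::-1]);return im
E
python3 - <<'E'
from h import *
for n in('side','top'):grab(n,n+'0');print(n,cams.get_calibration(n))
print(readout.get_state(),ctrl.hold_point_z)
E
```

```text
side {'fx': 488.6680892365529, 'fy': 488.6680892365529, 'cx': 289.5238710864559, 'cy': 206.63550400819753, 'distortion': array([-0.06215909,  0.        ,  0.        ,  0.        ,  0.        ]), 'eye': array([ 0.84025655, -1.25842649,  0.93630257]), 'rotation': array([0.46522883, 0.06524357, 0.10758485, 0.87620255])}
top {'fx': 385.33861578783586, 'fy': 385.33861578783586, 'cx': 273.5628710877827, 'cy': 203.2990023095387, 'distortion': array([0.03040006, 0.        , 0.        , 0.        , 0.        ]), 'eye': array([0.38917199, 0.01859602, 1.0258653 ]), 'rotation': array([ 0.03275709, -0.04334081, -0.69780351,  0.71422602])}
{'time': 0.1, 'qpos': array([ 1.00400616e+00,  2.87064732e-01,  1.57801275e+00,  2.77329690e-05,
        1.27858085e+00, -1.49991479e-01]), 'dq': array([ 0.0006435 , -0.00190036, -0.00245627, -0.00248093, -0.00128677,
       -0.00197337]), 'joint_efforts': array([ 1.23190282e-03, -4.07296300e+01, -2.93698990e+01, -1.03159659e-04,
        3.44300926e-03,  1.22095392e-05]), 'eef_pos': array([0.27291069, 0.61673557, 0.23010339]), 'tcp_rot': array([ 2.06897955e-01,  9.78361983e-01, -9.62558187e-04, -3.74717519e-04]), 'contact_force': array([-0.42789784,  0.10741155, -0.75108537]), 'wrist_torque': array([0.01599181, 0.02387096, 0.01188022]), 'finger_force': 0.0, 'opening': 0.9986784698942117} 0.0187
```

View pics/side0.png

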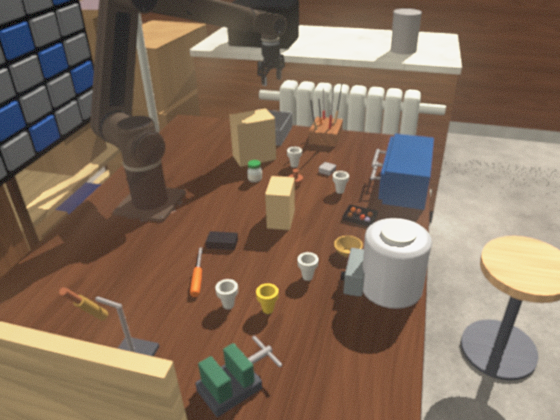

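View pics/top0.png

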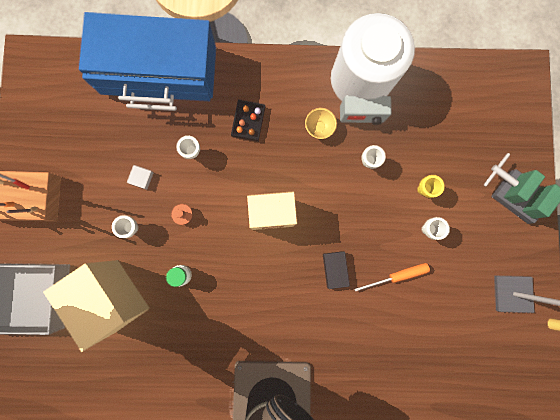

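The side picture shows white cups at about (294,156), (341,182), (308,266) and (228,294). The top picture shows the same four at (188,148), (124,227), (373,157) and (436,229).

| Wanted | Choice | Could be taken for it |
|---|---|---|
| Crucibles | the four white cups above | yellow cup: top (431,187), side (267,298) |
| Block | small brick: top (272,210), side (281,203) | big brick: top (95,305), side (253,137) |
| Lid | red lid: top (181,214), side (297,175) | none seen |

I'll check these choices in a close crop.

Run:
```python
from h import *
s=cv2.imread('pics/side0.png');t=cv2.imread('pics/top0.png')
f=lambda im,x,y,w,h,S:cv2.resize(im[y:y+h,x:x+w],None,fx=S,fy=S,interpolation=cv2.INTER_CUBIC)
a=f(t,90,120,200,150,4);cv2.imwrite('pics/ct.png',a)
b=f(s,200,140,190,180,3.3);cv2.imwrite('pics/cs.png',b)
print([np.round(x,3) for x in tri((308,258),(373,156))],[np.round(x,3) for x in tri((228,286),(436,228))],[np.round(x,3) for x in tri((294,151),(124,226))],[np.round(x,3) for x in tri((341,176),(188,147))])
```

```text
[array([ 0.62 , -0.245,  0.067]), np.float64(0.001)] [array([ 0.442, -0.401,  0.065]), np.float64(0.002)] [array([0.427, 0.374, 0.061]), np.float64(0.003)] [array([0.633, 0.226, 0.061]), np.float64(0.0)]
```

View pics/ct.png

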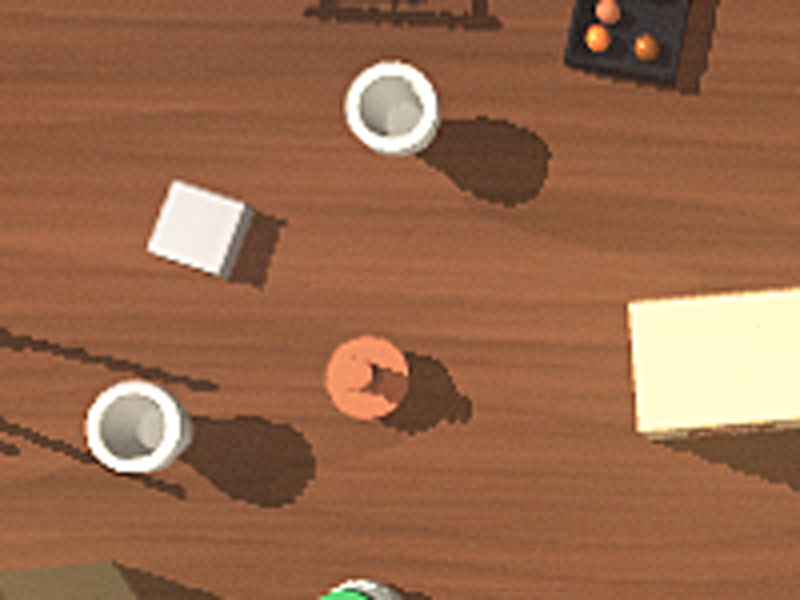

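View pics/cs.png

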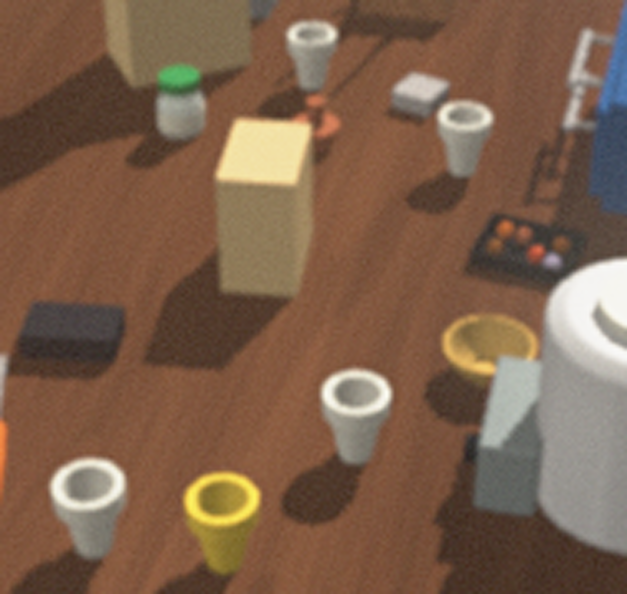

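The crops confirm four white rims and the plain lid disc at about (182,214) in the top picture. The yellow cup is distinct from them, and the small brick stands alone. Next I fit the silhouettes in both views.

```bash
cat > fit.py <<'E'
from h import *
from scipy.optimize import minimize
th=np.linspace(0,2*np.pi,40)
circ=lambda r,z:np.c_[r*np.cos(th),r*np.sin(th),0*th+z]
CR=[np.r_[circ(.014,0),circ(.0225,.048)],np.r_[circ(.028,.048),circ(.028,.068)]]
LID=[np.r_[circ(.0185,0),circ(.022,.02)],np.r_[circ(.027,.02),circ(.027,.026)],np.r_[circ(.01,.026),circ(.01,.056)]]
box=lambda a,b,c:[np.array([[i*a/2,j*b/2,k*c] for i in(-1,1) for j in(-1,1) for k in(0,1)])]
BR=box(.075,.11,.13)
def render(n,parts,p,z=0,S=4):
    m=np.zeros((420*S,560*S),np.uint8);c,s=np.cos(p[2]),np.sin(p[2]);R=np.array([[c,-s,0],[s,c,0],[0,0,1]])
    for q in parts:
        uv=proj(n,q@R.T+[p[0],p[1],z]);h=cv2.convexHull(((uv+.5)*S*16-8).astype(np.int32))
        cv2.fillPoly(m,[h],1,shift=4)
    return cv2.resize(m.astype(np.float32),(560,420),interpolation=cv2.INTER_AREA)
def white(im):
    f=im.astype(float);return (f.min(2)>.68*f.max(2))&(f.max(2)>95)
def red(im):
    f=im.astype(float);return (f[:,:,0]>1.75*f[:,:,1])&(f[:,:,0]>125)
def cream(im):
    f=im.astype(float);return (f[:,:,1]>.76*f[:,:,0])&(f[:,:,2]<.9*f[:,:,0])&(f[:,:,0]>85)
def fit(ims,mask,parts,p0,yaw=False,z=0,w=.05):
    M={}
    for n,im in ims.items():
        uv=render(n,parts,p0,z)>0;win=cv2.dilate(uv.astype(np.uint8),np.ones((17,17)))>0
        M[n]=(win,mask(im).astype(float))
    def cost(p):
        q=p if yaw else [p[0],p[1],0]
        return sum(np.abs(render(n,parts,q,z)-m)[w_].sum()/render(n,parts,p0,z).sum() for n,(w_,m) in M.items())
    x0=np.array(p0[:3] if yaw else p0[:2]);sx=np.vstack([x0]+[x0+e for e in np.diag([.008,.008,.1][:len(x0)])])
    r=minimize(cost,x0,method='Nelder-Mead',options=dict(initial_simplex=sx,xatol=2e-4,fatol=1e-4));return r.x,r.fun
E
cat > m0.py <<'E'
from fit import *
L=lambda n:cv2.imread(f'pics/{n}0.png')[:,:,::-1]
I={n:L(n) for n in('side','top')}
for nm,mk,pt,p0,y in [('c1',white,CR,[.62,-.245,0],0),('c2',white,CR,[.442,-.401,0],0),('c3',white,CR,[.427,.374,0],0),('c4',white,CR,[.633,.226,0],0),('lid',red,LID,list(atz('top',181.7,214,.026)[:2])+[0],0),('brick',cream,BR,list(atz('top',272,210,.13)[:2])+[0.05],1)]:
    for s in (I,{'side':I['side']},{'top':I['top']}):
        x,f=fit(s,mk,pt,p0,y);print(nm,list(s),np.round(x,4),round(f,3))
for n,u,v in(('top',141,177),('top',178,275),('top',248,121),('top',321,124)):print(atz(n,u,v,.03))
E
python3 m0.py
```

```text
c1 ['side', 'top'] [ 0.6197 -0.2471] 0.164
c1 ['side'] [ 0.6179 -0.2468] 0.078
c1 ['top'] [ 0.6207 -0.2469] 0.047
c2 ['side', 'top'] [ 0.4396 -0.4047] 0.164
c2 ['side'] [ 0.438  -0.4046] 0.07
c2 ['top'] [ 0.441  -0.4045] 0.045
c3 ['side', 'top'] [0.4262 0.3748] 0.298
c3 ['side'] [0.4241 0.3749] 0.207
c3 ['top'] [0.4274 0.375 ] 0.047
c4 ['side', 'top'] [0.6321 0.2267] 0.608Traceback (most recent call last):
  File "m0.py", line 6, in <module>
    x,f=fit(s,mk,pt,p0,y);print(nm,list(s),np.round(x,4),round(f,3))
        ~~~^^^^^^^^^^^^^^
  File "fit.py", line 30, in fit
    r=minimize(cost,x0,method='Nelder-Mead',options=dict(initial_simplex=sx,xatol=2e-4,fatol=1e-4));return r.x,r.fun
    res = _minimize_neldermead(fun, x0, args, callback, bounds=bounds,
                               **options)
    fsim[k] = func(sim[k])
              ~~~~^^^^^^^^
    fx = function(np.copy(x), *(wrapper_args + args))
  File "fit.py", line 28, in cost
    return sum(np.abs(render(n,parts,q,z)-m)[w_].sum()/render(n,parts,p0,z).sum() for n,(w_,m) in M.items())
  File "fit.py", line 28, in <genexpr>
    return sum(np.abs(render(n,parts,q,z)-m)[w_].sum()/render(n,parts,p0,z).sum() for n,(w_,m) in M.items())
                                                       ~~~~~~^^^^^^^^^^^^^^
  File "fit.py", line 12, in render
    uv=proj(n,q@R.T+[p[0],p[1],z]);h=cv2.convexHull(((uv+.5)*S*16-8).astype(np.int32))
  File "h.py", line 20, in proj
    c,k,d=K(n);q=(np.atleast_2d(P)-np.array(c['eye']))@rot(c)*[1,-1,-1]
          ~^^^
  File "h.py", line 4, in K
    c=cams.get_calibration(n);return c,np.array([[c['fx'],0,c['cx']],[0,c['fy'],c['cy']],[0,0,1.]]),np.array(c['distortion'],float)
ValueError: time passes only in moves, steps and waits
```

```bash
python3 - <<'E'
from h import *
import pickle
pickle.dump({n:cams.get_calibration(n) for n in('side','top')},open('cal.pkl','wb'))
E
sed -i 's/^def K(n):/import pickle,os\nCAL=pickle.load(open("cal.pkl","rb"))\ndef K(n):/; s/c=cams.get_calibration(n);/c=CAL[n];/' h.py; python3 m0.py
```

```text
c1 ['side', 'top'] [ 0.6197 -0.2471] 0.164
c1 ['side'] [ 0.6179 -0.2468] 0.078
c1 ['top'] [ 0.6207 -0.2469] 0.047
c2 ['side', 'top'] [ 0.4396 -0.4047] 0.164
c2 ['side'] [ 0.438  -0.4046] 0.07
c2 ['top'] [ 0.441  -0.4045] 0.045
c3 ['side', 'top'] [0.4262 0.3748] 0.298
c3 ['side'] [0.4241 0.3749] 0.207
c3 ['top'] [0.4274 0.375 ] 0.047
c4 ['side', 'top'] [0.6321 0.2267] 0.608
c4 ['side'] [0.6309 0.2271] 0.53
c4 ['top'] [0.6336 0.2269] 0.042
lid ['side', 'top'] [0.4643 0.2442] 1.929
lid ['side'] [0.4311 0.4669] 0.0
lid ['top'] [0.4634 0.2435] 0.933
brick ['side', 'top'] [0.4713 0.0108 0.1007] 0.135
brick ['side'] [0.47   0.0094 0.0857] 0.065
brick ['top'] [0.4723 0.0113 0.1059] 0.049
[0.55730397 0.35031626 0.03      ]
[0.30864434 0.24265252 0.03      ]
[0.71498807 0.07762847 0.03      ]
[ 0.71210172 -0.11651347  0.03      ]
```

step_arm --increments '[[[34,-20,12],[0,0,0]],[[34,-20,12],[0,0,0]],[[34,-20,12],[0,0,0]],[[34,-20,12],[0,0,0]],[[34,-20,12],[0,0,0]],[[34,-20,12],[0,0,0]],[[0,-40,0],[0,0,0.04]],[[0,-40,0],[0,0,0.04]]]' --fingers -1

```text
time: 0.77
eef_pos: [0.4791, 0.4157, 0.3022]
tcp_rot: [0.167, 0.986, -0.0, -0.0]
contact_force: [0.5, -0.6, 0.6]
opening: -0.001
finger_force: 0.0
```

step_arm --increments '[[[0,-40,0],[0,0,0.055]],[[0,-40,0],[0,0,0.055]],[[0,-40,0],[0,0,0.055]],[[0,-40,0],[0,0,0.055]],[[0,-40,0],[0,0,0.055]],[[0,-40,0],[0,0,0.055]],[[0,-40,0],[0,0,0.055]],[[0,-40,0],[0,0,0.055]]]'

```text
time: 1.43
eef_pos: [0.4765, 0.0955, 0.3029]
tcp_rot: [-0.053, 0.999, -0.0, -0.0]
contact_force: [1.5, -0.3, -0.3]
opening: 0.001
finger_force: 0.0
```

step_arm --increments '[[[-20,-30,0],[0,0,0]],[[-20,-30,0],[0,0,0]],[[-20,-25,0],[0,0,0]],[[-20,-20,0],[0,0,0]],[[0,0,0],[0,0,0]],[[0,0,0],[0,0,0]]]'

```text
time: 1.93
eef_pos: [0.3967, -0.0084, 0.3031]
tcp_rot: [-0.05, 0.999, 0.0, 0.0]
contact_force: [0.0, 0.1, 0.4]
opening: -0.006
finger_force: 0.0
```

step_arm --increments '[[[-3,6,-23],[0,0,0]],[[-3,5,-23],[0,0,0]],[[0,0,-24],[0,0,0]],[[0,0,-24],[0,0,0]],[[0,0,-24],[0,0,0]],[[0,0,-24],[0,0,0]],[[0,0,0],[0,0,0]]]'

```text
time: 2.52
eef_pos: [0.3882, 0.005, 0.1561]
tcp_rot: [-0.052, 0.999, 0.002, -0.005]
contact_force: [-1.3, 0.5, -0.4]
opening: 0.002
finger_force: 0.0
```

step_arm --increments '[[[3,0,-13],[0,0,0]],[[0,0,-13],[0,0,0]],[[0,0,-13],[0,0,0]],[[0,0,0],[0,0,0]],[[0,0,0],[0,0,0]]]'

```text
time: 2.93
eef_pos: [0.3946, 0.0037, 0.1228]
tcp_rot: [-0.052, 0.999, 0.0, -0.0]
contact_force: [-0.1, 0.1, 0.8]
opening: 0.0
finger_force: 0.0
```

step_arm --increments '[[[8,1,-1],[0,0,0]],[[8,1,-1],[0,0,0]],[[6,1,0],[0,0,0]],[[6,1,0],[0,0,0]],[[6,1,0],[0,0,0]]]'

```text
time: 3.35
eef_pos: [0.4286, 0.0082, 0.1207]
tcp_rot: [-0.052, 0.999, -0.0, -0.001]
contact_force: [-3.1, -0.3, 3.3]
opening: 0.001
finger_force: 1.5
```

step_arm --increments '[[[6,1,0],[0,0,0]],[[6,1,0],[0,0,0]],[[6,1,0],[0,0,0]],[[6,1,0],[0,0,0]]]'

```text
time: 3.68
eef_pos: [0.453, 0.0123, 0.1204]
tcp_rot: [-0.052, 0.999, -0.0, 0.0]
contact_force: [-2.0, 0.1, 1.6]
opening: 0.003
finger_force: 1.0
```

step_arm --increments '[[[6,1,0],[0,0,0]],[[6,1,0],[0,0,0]],[[6,1,0],[0,0,0]],[[6,1,0],[0,0,0]],[[6,1,0],[0,0,0]],[[6,1,0],[0,0,0]],[[6,0,0],[0,0,0]],[[6,0,0],[0,0,0]]]'

```text
time: 4.35
eef_pos: [0.5008, 0.0183, 0.1202]
tcp_rot: [-0.052, 0.999, 0.0, -0.0]
contact_force: [-0.3, -0.7, -1.0]
opening: 0.003
finger_force: 0.0
```

step_arm --increments '[[[6,0,2],[0,0,0]],[[0,0,10],[0,0,0]],[[-30,0,20],[0,0,0]],[[-30,0,30],[0,0,0]],[[0,0,40],[0,0,0]],[[0,0,0],[0,0,0]]]'

```text
time: 4.85
eef_pos: [0.4491, 0.0178, 0.2297]
tcp_rot: [-0.052, 0.999, -0.002, 0.006]
contact_force: [1.7, -0.1, 2.0]
opening: 0.004
finger_force: 0.0
```

Run:
```python
from h import *
a=grab('side','s1');b=grab('top','t1')
cv2.imwrite('pics/v1.png',np.vstack([cv2.resize(x[y:y+120,180:360],None,fx=2.4,fy=2.4,interpolation=3)[:,:,::-1] for x,y in((a,140),(b,120))]))
```

```text
(no output)
```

View pics/v1.png

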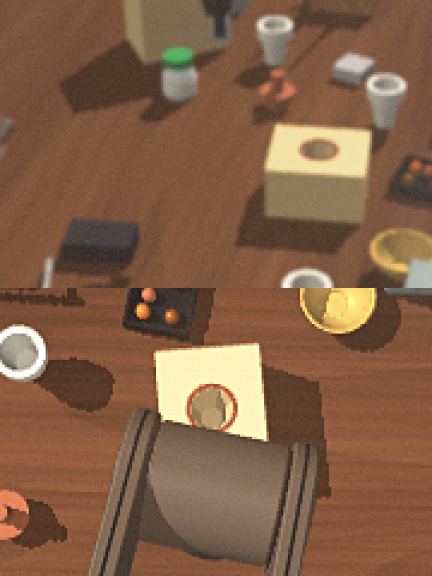

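The brick now lies well up, with the ring at about (268,170) in the top picture and (313,202) in the side picture. Next I go to crucible c1.

step_arm --increments '[[[21,-33,0],[0,0,0]],[[21,-33,0],[0,0,0]],[[21,-33,0],[0,0,0]],[[21,-33,0],[0,0,0]],[[21,-33,0],[0,0,0]],[[21,-33,0],[0,0,0]],[[21,-33,0],[0,0,0]],[[24,-34,0],[0,0,0]]]' --fingers 1

```text
time: 5.62
eef_pos: [0.6179, -0.2482, 0.2202]
tcp_rot: [-0.051, 0.999, 0.001, -0.001]
contact_force: [0.7, 0.3, 1.4]
opening: 0.998
finger_force: 0.0
```

step_arm --increments '[[[0,0,-35],[0,0,0]],[[0,0,-35],[0,0,0]],[[0,0,-35],[0,0,0]],[[0,0,0],[0,0,0]]]' --grip_force 30

```text
time: 5.95
eef_pos: [0.6122, -0.244, 0.1059]
tcp_rot: [-0.051, 0.999, 0.005, -0.008]
contact_force: [-1.1, 0.9, -2.0]
opening: 1.001
finger_force: 0.0
```

Run:
```python
from fit import *
I={'side':grab('side','s2'),'top':grab('top','t2')}
print(tri((312.9,202.1),(267.9,170)))
B2=box(.13,.11,.075)
for s in (I,{'side':I['side']},{'top':I['top']}):
    x,f=fit(s,cream,B2,[.575,.022,.08],True);print(list(s),np.round(x,4),round(f,3))
im=I['top'];f=im.astype(float);r=red(im);r[:,:240]=0;r[:,300:]=0;r[:150]=0;r[195:]=0
v,u=np.nonzero(r);print(len(u),u.min(),u.max(),v.min(),v.max());(c,ax,a)=cv2.fitEllipse(cv2.convexHull(np.c_[u,v].astype(np.int32)));print(c,ax,atz('top',*c,.075))
print(readout.get_state()['eef_pos'])
```

```text
(array([0.57567854, 0.02148062, 0.07355062]), np.float64(0.0004953473594234975))
['side', 'top'] [0.5757 0.0215 0.0986] 0.646
['side'] [0.5755 0.02   0.0609] 0.556
['top'] [0.5761 0.0218 0.1052] 0.079
77 245 278 160 194
(259.0083312988281, 175.4614715576172) (29.858285903930664, 40.740108489990234) [0.56121178 0.04343993 0.075     ]
[ 0.61640721 -0.24602019  0.11434701]
```

step_arm --increments '[[[0,0,-20],[0,0,0]],[[0,0,-20],[0,0,0]],[[0,0,-15],[0,0,0]],[[0,0,0],[0,0,0]],[[0,0,0],[0,0,0]],[[0,0,0],[0,0,0]]]'

```text
time: 6.55
eef_pos: [0.619, -0.2474, 0.064]
tcp_rot: [-0.052, 0.999, -0.001, 0.001]
contact_force: [-0.0, 0.3, 0.5]
opening: 1.001
finger_force: 0.0
```

step_arm --increments '[[[0,0,-11],[0,0,0]],[[0,0,-10],[0,0,0]],[[0,0,0],[0,0,0]],[[0,0,0],[0,0,0]],[[0,0,0],[0,0,0]]]'

```text
time: 6.97
eef_pos: [0.6176, -0.2467, 0.0405]
tcp_rot: [-0.052, 0.999, 0.0, -0.0]
contact_force: [0.2, -0.5, -0.1]
opening: 1.0
finger_force: 0.0
```

step_arm --increments '[[[0,0,0],[0,0,0]],[[0,0,0],[0,0,0]],[[0,0,0],[0,0,0]],[[0,0,0],[0,0,0]],[[0,0,0],[0,0,0]],[[0,0,0],[0,0,0]]]' --fingers -1 --grip_force 30

```text
time: 7.47
eef_pos: [0.6182, -0.247, 0.0415]
tcp_rot: [-0.052, 0.999, -0.0, 0.001]
contact_force: [-0.1, 0.8, 2.2]
opening: 0.638
finger_force: 32.1
```

step_arm --increments '[[[0,0,10],[0,0,0]],[[0,0,20],[0,0,0]],[[0,0,30],[0,0,0]],[[0,0,30],[0,0,0]],[[0,0,30],[0,0,0]],[[0,0,0],[0,0,0]],[[0,0,0],[0,0,0]]]'

```text
time: 8.05
eef_pos: [0.6189, -0.2475, 0.1638]
tcp_rot: [-0.052, 0.999, -0.001, 0.002]
contact_force: [0.5, 0.4, -2.3]
opening: 0.641
finger_force: 32.1
```

step_arm --increments '[[[-6,38,0],[0,0,0]],[[-6,38,0],[0,0,0]],[[-6,38,0],[0,0,0]],[[-6,38,0],[0,0,0]],[[-6,38,0],[0,0,0]],[[-6,38,0],[0,0,0]],[[-6,38,0],[0,0,0]],[[-2,3,0],[0,0,0]]]'

```text
time: 8.72
eef_pos: [0.5706, 0.0279, 0.1579]
tcp_rot: [-0.054, 0.999, 0.002, -0.003]
contact_force: [-0.4, -0.9, -1.8]
opening: 0.638
finger_force: 32.3
```

step_arm --increments '[[[0,0,-10],[0,0,0]],[[0,0,-20],[0,0,0]],[[0,0,-20],[0,0,0]],[[0,0,0],[0,0,0]],[[0,0,0],[0,0,0]],[[0,0,0],[0,0,0]]]'

```text
time: 9.22
eef_pos: [0.5739, 0.0212, 0.1105]
tcp_rot: [-0.051, 0.999, -0.0, -0.0]
contact_force: [0.5, 0.3, -0.5]
opening: 0.639
finger_force: 32.4
```

Run:
```python
from h import *
a=grab('side','s3');b=grab('top','t3')
cv2.imwrite('pics/v3.png',np.vstack([cv2.resize(x[y:y+100,220:360],None,fx=3,fy=3,interpolation=3)[:,:,::-1] for x,y in((a,140),(b,110))]))
print(readout.get_state()['eef_pos'])
```

```text
[0.57473851 0.02144338 0.11189596]
```

View pics/v3.png

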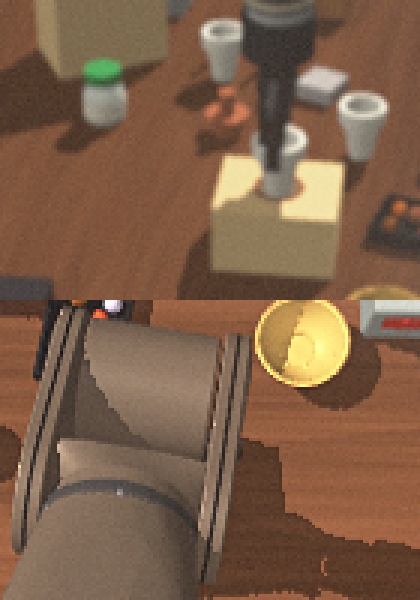

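The cup hangs centred over the ring in the side picture, at about (313,199). The arm covers the top view.

step_arm --increments '[[[0,0,-10],[0,0,0]],[[0,0,-10],[0,0,0]],[[0,0,-8],[0,0,0]],[[0,0,-3],[0,0,0]],[[0,0,0],[0,0,0]],[[0,0,0],[0,0,0]]]'

```text
time: 9.82
eef_pos: [0.5735, 0.0223, 0.0793]
tcp_rot: [-0.052, 0.999, 0.0, -0.001]
contact_force: [-0.4, 0.2, -0.9]
opening: 0.641
finger_force: 32.4
```

step_arm --increments '[[[0,0,-2],[0,0,0]],[[0,0,0],[0,0,0]],[[0,0,0],[0,0,0]]]'

```text
time: 10.07
eef_pos: [0.5737, 0.0222, 0.0779]
tcp_rot: [-0.052, 0.999, -0.0, -0.0]
contact_force: [0.1, -1.1, -1.1]
opening: 0.636
finger_force: 32.4
```

step_arm --increments '[[[0,0,-1.5],[0,0,0]],[[0,0,0],[0,0,0]],[[0,0,0],[0,0,0]]]'

```text
time: 10.32
eef_pos: [0.5739, 0.0221, 0.0764]
tcp_rot: [-0.052, 0.999, -0.0, 0.0]
contact_force: [0.1, -0.7, -2.2]
opening: 0.642
finger_force: 32.4
```

step_arm --increments '[[[0,0,-1.5],[0,0,0]],[[0,0,0],[0,0,0]],[[0,0,0],[0,0,0]]]'

```text
time: 10.57
eef_pos: [0.574, 0.0219, 0.0749]
tcp_rot: [-0.052, 0.999, -0.0, 0.0]
contact_force: [0.8, -1.4, -1.3]
opening: 0.636
finger_force: 32.4
```

step_arm --increments '[[[0,0,0],[0,0,0]],[[0,0,0],[0,0,0]],[[0,0,0],[0,0,0]],[[0,0,0],[0,0,0]],[[0,0,20],[0,0,0]],[[0,0,35],[0,0,0]],[[0,0,35],[0,0,0]],[[0,0,20],[0,0,0]]]' --fingers 1

```text
time: 11.23
eef_pos: [0.5753, 0.0222, 0.189]
tcp_rot: [-0.052, 0.999, -0.0, 0.003]
contact_force: [2.0, -0.1, -0.2]
opening: 1.0
finger_force: 0.0
```

step_arm --increments '[[[-12,-38,0],[0,0,0]],[[-12,-38,0],[0,0,0]],[[-12,-38,0],[0,0,0]],[[-12,-38,0],[0,0,0]],[[-12,-38,0],[0,0,0]],[[-12,-38,0],[0,0,0]],[[-12,-38,0],[0,0,0]],[[-12,-38,0],[0,0,0]]]'

```text
time: 11.9
eef_pos: [0.4769, -0.2833, 0.185]
tcp_rot: [-0.052, 0.999, -0.0, 0.0]
contact_force: [0.9, 0.3, -0.1]
opening: 1.0
finger_force: 0.0
```

step_arm --increments '[[[-13,-38,0],[0,0,0]],[[-13,-38,0],[0,0,0]],[[-13,-38,-10],[0,0,0]],[[0,-8,-35],[0,0,0]],[[0,0,-35],[0,0,0]],[[0,0,0],[0,0,0]],[[0,0,0],[0,0,0]],[[0,0,0],[0,0,0]]]'

```text
time: 12.57
eef_pos: [0.4396, -0.4039, 0.1063]
tcp_rot: [-0.052, 0.999, -0.001, 0.001]
contact_force: [0.1, -0.7, 1.1]
opening: 0.997
finger_force: 0.0
```

Run:
```python
from fit import *
I={'side':grab('side','s4'),'top':grab('top','t4')}
COL=[np.r_[circ(.028,.048),circ(.028,.068)]]
for s in ({'side':I['side']},{'top':I['top']}):
    for z in (.03,.033,.036):
        x,f=fit(s,white,COL,[.5758,.0215,0],False,z=z);print(list(s),z,np.round(x,4),round(f,3))
print(readout.get_state()['eef_pos'])
cv2.imwrite('pics/v4.png',np.vstack([cv2.resize(x[y:y+100,220:360],None,fx=3,fy=3,interpolation=3)[:,:,::-1] for x,y in((I['side'],140),(I['top'],110))]))
```

```text
['side'] 0.03 [0.573  0.0244] 1.011
['side'] 0.033 [0.5739 0.0196] 1.004
['side'] 0.036 [0.5744 0.0168] 0.993
['top'] 0.03 [0.5938 0.0342] 1.941
['top'] 0.033 [0.5845 0.0284] 1.923
['top'] 0.036 [0.5924 0.0357] 1.91
[ 0.4403227  -0.40461314  0.10784318]
```

View pics/v4.png

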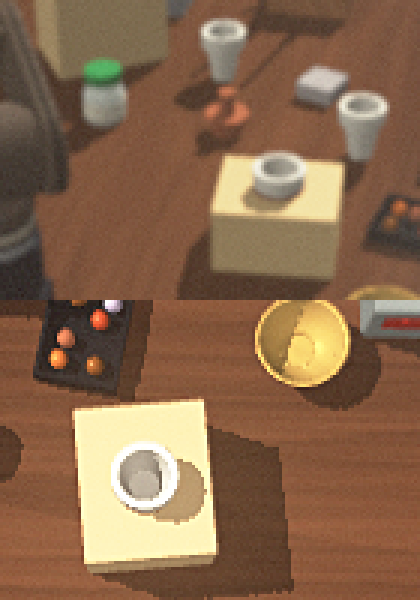

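The first crucible sits upright in the well, with its rim at about (268,168) in the top picture and (313,196) in the side picture. Now I grasp c2.

step_arm --increments '[[[0,0,-20],[0,0,0]],[[0,0,-20],[0,0,0]],[[0,0,-15],[0,0,0]],[[0,0,-11],[0,0,0]],[[0,0,0],[0,0,0]],[[0,0,0],[0,0,0]],[[0,0,0],[0,0,0]]]'

```text
time: 13.25
eef_pos: [0.4397, -0.4047, 0.0406]
tcp_rot: [-0.052, 0.999, -0.001, 0.001]
contact_force: [0.4, 0.2, -0.2]
opening: 1.0
finger_force: 0.0
```

step_arm --increments '[[[0,0,0],[0,0,0]],[[0,0,0],[0,0,0]],[[0,0,0],[0,0,0]],[[0,0,0],[0,0,0]],[[0,0,0],[0,0,0]],[[0,0,0],[0,0,0]]]' --fingers -1

```text
time: 13.75
eef_pos: [0.4394, -0.4043, 0.0401]
tcp_rot: [-0.052, 0.999, -0.001, 0.001]
contact_force: [-0.3, 1.6, 5.3]
opening: 0.643
finger_force: 31.5
```

step_arm --increments '[[[0,0,10],[0,0,0]],[[0,0,20],[0,0,0]],[[0,0,30],[0,0,0]],[[0,0,30],[0,0,0]],[[0,0,35],[0,0,0]],[[0,0,25],[0,0,0]],[[0,0,0],[0,0,0]]]'

```text
time: 14.33
eef_pos: [0.441, -0.4066, 0.1964]
tcp_rot: [-0.052, 0.999, -0.005, 0.004]
contact_force: [0.1, -1.2, -0.2]
opening: 0.638
finger_force: 32.2
```

step_arm --increments '[[[12,38,0],[0,0,0]],[[12,38,0],[0,0,0]],[[12,38,0],[0,0,0]],[[12,38,0],[0,0,0]],[[12,38,0],[0,0,0]],[[12,38,0],[0,0,0]],[[12,38,0],[0,0,0]],[[12,38,0],[0,0,0]]]'

```text
time: 15.0
eef_pos: [0.5341, -0.0977, 0.1875]
tcp_rot: [-0.051, 0.999, 0.0, -0.001]
contact_force: [0.5, -0.1, -0.7]
opening: 0.639
finger_force: 32.3
```

step_arm --increments '[[[13,38,0],[0,0,0]],[[13,38,0],[0,0,0]],[[13,38,0],[0,0,0]],[[0,8,0],[0,0,0]],[[0,0,-20],[0,0,0]],[[0,0,0],[0,0,0]],[[0,0,0],[0,0,0]],[[0,0,0],[0,0,0]]]'

```text
time: 15.67
eef_pos: [0.5733, 0.0216, 0.1683]
tcp_rot: [-0.051, 0.999, 0.0, -0.001]
contact_force: [-0.3, -0.1, -0.2]
opening: 0.643
finger_force: 32.4
```

step_arm --increments '[[[1,0,-20],[0,0,0]],[[0,0,-20],[0,0,0]],[[0,0,-12],[0,0,0]],[[0,0,-6],[0,0,0]],[[0,0,-4],[0,0,0]],[[0,0,0],[0,0,0]],[[0,0,0],[0,0,0]],[[0,0,0],[0,0,0]]]'

```text
time: 16.33
eef_pos: [0.5756, 0.022, 0.108]
tcp_rot: [-0.052, 0.999, -0.0, 0.001]
contact_force: [0.1, 0.6, -0.4]
opening: 0.641
finger_force: 32.4
```

step_arm --increments '[[[0,0,-2],[0,0,0]],[[0,0,0],[0,0,0]],[[0,0,0],[0,0,0]]]'

```text
time: 16.58
eef_pos: [0.5749, 0.0222, 0.1051]
tcp_rot: [-0.052, 0.999, -0.0, 0.0]
contact_force: [-0.8, 0.2, -0.8]
opening: 0.64
finger_force: 32.4
```

step_arm --increments '[[[0,0,-2],[0,0,0]],[[0,0,0],[0,0,0]],[[0,0,0],[0,0,0]]]'

```text
time: 16.83
eef_pos: [0.5747, 0.0222, 0.1027]
tcp_rot: [-0.052, 0.999, -0.0, -0.0]
contact_force: [-0.7, -0.3, -1.4]
opening: 0.642
finger_force: 32.4
```

step_arm --increments '[[[0,0,-1.5],[0,0,0]],[[0,0,0],[0,0,0]],[[0,0,0],[0,0,0]]]'

```text
time: 17.08
eef_pos: [0.5748, 0.022, 0.1012]
tcp_rot: [-0.052, 0.999, -0.0, 0.0]
contact_force: [-0.9, -1.2, -1.0]
opening: 0.638
finger_force: 32.4
```

step_arm --increments '[[[0,0,-1],[0,0,0]],[[0,0,0],[0,0,0]],[[0,0,0],[0,0,0]]]'

```text
time: 17.33
eef_pos: [0.5748, 0.022, 0.1003]
tcp_rot: [-0.052, 0.999, -0.0, 0.0]
contact_force: [0.0, -2.0, 0.4]
opening: 0.642
finger_force: 32.4
```

step_arm --increments '[[[0,0,0],[0,0,0]],[[0,0,0],[0,0,0]],[[0,0,0],[0,0,0]],[[0,0,0],[0,0,0]],[[0,0,20],[0,0,0]],[[0,0,35],[0,0,0]],[[0,0,35],[0,0,0]],[[0,0,20],[0,0,0]]]' --fingers 1

```text
time: 18.0
eef_pos: [0.5763, 0.0222, 0.2146]
tcp_rot: [-0.052, 0.999, -0.0, 0.003]
contact_force: [1.2, -0.3, 0.7]
opening: 1.002
finger_force: 0.0
```

step_arm --increments '[[[10,35,0],[0,0,0]],[[10,35,0],[0,0,0]],[[10,35,0],[0,0,0]],[[10,35,0],[0,0,0]],[[10,35,0],[0,0,0]],[[8,30,-20],[0,0,0]],[[0,0,-40],[0,0,0]],[[0,0,-40],[0,0,0]]]'

```text
time: 18.67
eef_pos: [0.6346, 0.23, 0.1118]
tcp_rot: [-0.053, 0.999, 0.001, 0.003]
contact_force: [1.5, -0.7, -0.6]
opening: 1.002
finger_force: 0.0
```

step_arm --increments '[[[0,0,0],[0,0,0]],[[0,0,0],[0,0,0]],[[0,0,0],[0,0,0]],[[0,0,0],[0,0,0]]]'

```text
time: 19.0
eef_pos: [0.6351, 0.2273, 0.1143]
tcp_rot: [-0.051, 0.999, 0.0, 0.003]
contact_force: [0.0, -0.1, -0.2]
opening: 1.001
finger_force: 0.0
```

Run:
```python
from h import *
I={'side':grab('side','s5'),'top':grab('top','t5')}
print(readout.get_state()['eef_pos'])
cv2.imwrite('pics/v5.png',np.vstack([cv2.resize(x[y:y+100,220:360],None,fx=3,fy=3,interpolation=3)[:,:,::-1] for x,y in((I['side'],120),(I['top'],110))]))
```

```text
[0.63485921 0.22723882 0.11412824]
```

View pics/v5.png

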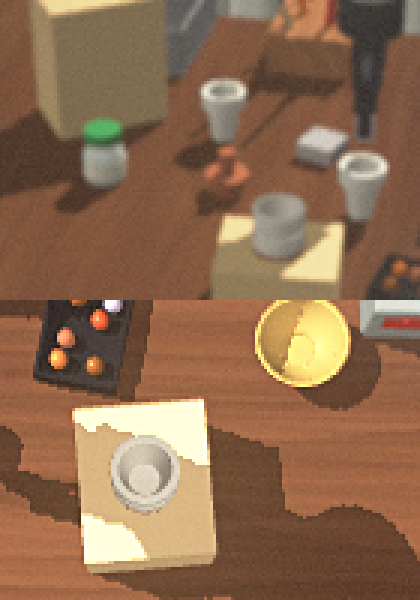

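Two crucibles are nested straight, with the top rim at about (268,167) in the top picture. Now I grasp c4.

step_arm --increments '[[[-2,0,-20],[0,0,0]],[[0,0,-20],[0,0,0]],[[0,0,-18],[0,0,0]],[[0,0,-14],[0,0,0]],[[0,0,0],[0,0,0]],[[0,0,0],[0,0,0]],[[0,0,0],[0,0,0]]]'

```text
time: 19.68
eef_pos: [0.632, 0.2274, 0.0401]
tcp_rot: [-0.051, 0.999, 0.0, 0.001]
contact_force: [-0.1, 0.4, 1.2]
opening: 1.001
finger_force: 0.0
```

step_arm --increments '[[[0,0,0],[0,0,0]],[[0,0,0],[0,0,0]],[[0,0,0],[0,0,0]],[[0,0,0],[0,0,0]],[[0,0,0],[0,0,0]],[[0,0,0],[0,0,0]]]' --fingers -1

```text
time: 20.18
eef_pos: [0.632, 0.2274, 0.04]
tcp_rot: [-0.052, 0.999, 0.0, 0.001]
contact_force: [0.7, -0.7, 6.4]
opening: 0.638
finger_force: 32.4
```

step_arm --increments '[[[0,0,10],[0,0,0]],[[0,0,20],[0,0,0]],[[0,0,35],[0,0,0]],[[0,0,35],[0,0,0]],[[0,0,35],[0,0,0]],[[0,0,35],[0,0,0]],[[0,0,0],[0,0,0]],[[0,0,0],[0,0,0]]]'

```text
time: 20.85
eef_pos: [0.6318, 0.2275, 0.2114]
tcp_rot: [-0.052, 0.999, 0.0, 0.003]
contact_force: [0.4, -0.9, -2.6]
opening: 0.641
finger_force: 32.2
```

step_arm --increments '[[[-10,-35,0],[0,0,0]],[[-10,-35,0],[0,0,0]],[[-10,-35,0],[0,0,0]],[[-10,-35,0],[0,0,0]],[[-10,-35,0],[0,0,0]],[[-7,-30,0],[0,0,0]],[[0,0,0],[0,0,0]],[[0,0,0],[0,0,0]]]'

```text
time: 21.52
eef_pos: [0.5718, 0.021, 0.2053]
tcp_rot: [-0.05, 0.999, 0.001, -0.003]
contact_force: [-0.0, 0.1, -2.1]
opening: 0.639
finger_force: 32.5
```

step_arm --increments '[[[0,0,-20],[0,0,0]],[[0,0,-20],[0,0,0]],[[0,0,-18],[0,0,0]],[[0,0,-12],[0,0,0]],[[0,0,-8],[0,0,0]],[[0,0,0],[0,0,0]],[[0,0,0],[0,0,0]],[[0,0,0],[0,0,0]]]'

```text
time: 22.18
eef_pos: [0.574, 0.0225, 0.131]
tcp_rot: [-0.052, 0.999, 0.0, 0.0]
contact_force: [0.1, -0.3, -0.9]
opening: 0.638
finger_force: 32.5
```

step_arm --increments '[[[0,0,-2],[0,0,0]],[[0,0,0],[0,0,0]],[[0,0,0],[0,0,0]]]'

```text
time: 22.43
eef_pos: [0.5738, 0.0222, 0.1287]
tcp_rot: [-0.052, 0.999, -0.0, 0.0]
contact_force: [-0.6, 0.1, -1.3]
opening: 0.64
finger_force: 32.5
```

step_arm --increments '[[[0,0,-1.5],[0,0,0]],[[0,0,0],[0,0,0]],[[0,0,0],[0,0,0]]]'

```text
time: 22.68
eef_pos: [0.5738, 0.0222, 0.1268]
tcp_rot: [-0.052, 0.999, 0.0, 0.0]
contact_force: [-0.4, -0.2, -1.4]
opening: 0.642
finger_force: 32.5
```

step_arm --increments '[[[0,0,-1],[0,0,0]],[[0,0,0],[0,0,0]],[[0,0,0],[0,0,0]]]'

```text
time: 22.93
eef_pos: [0.5738, 0.0223, 0.1258]
tcp_rot: [-0.052, 0.999, 0.0, 0.0]
contact_force: [0.6, 0.0, -1.4]
opening: 0.642
finger_force: 32.5
```

step_arm --increments '[[[0,0,-1],[0,0,0]],[[0,0,0],[0,0,0]],[[0,0,0],[0,0,0]]]'

```text
time: 23.18
eef_pos: [0.5739, 0.0223, 0.1248]
tcp_rot: [-0.052, 0.999, 0.0, 0.0]
contact_force: [0.5, 0.1, -1.4]
opening: 0.637
finger_force: 32.5
```

step_arm --increments '[[[0,0,0],[0,0,0]],[[0,0,0],[0,0,0]],[[0,0,0],[0,0,0]],[[0,0,0],[0,0,0]],[[0,0,20],[0,0,0]],[[0,0,35],[0,0,0]],[[0,0,35],[0,0,0]],[[0,0,0],[0,0,0]]]' --fingers 1

```text
time: 23.85
eef_pos: [0.578, 0.0216, 0.2237]
tcp_rot: [-0.052, 0.999, -0.001, 0.007]
contact_force: [1.2, -0.1, 1.7]
opening: 1.003
finger_force: 0.0
```

Run:
```python
from h import *
for u,v in((120,262),(148,308),(88,265),(45,303),(82,350)):print((u,v),[np.round(atz('top',u,v,z)[:2],3) for z in(0,.13,.2)])
# side: big brick top corners, foot
for u,v in((237,164),(275,157),(232,118),(272,110)):print((u,v),[np.round(atz('side',u,v,z)[:2],3) for z in(0,.13,.2)])
print(readout.get_state()['eef_pos'])
a=grab('top','t6')
cv2.imwrite('pics/v6.png',cv2.resize(a[180:360,30:240],None,fx=3.3,fy=3.3,interpolation=3)[:,:,::-1])
```

```text
(120, 262) [array([0.337, 0.401]), array([0.344, 0.352]), array([0.347, 0.326])]
(148, 308) [array([0.221, 0.322]), array([0.243, 0.283]), array([0.254, 0.263])]
(88, 265) [array([0.328, 0.482]), array([0.336, 0.423]), array([0.34 , 0.392])]
(45, 303) [array([0.23 , 0.582]), array([0.251, 0.51 ]), array([0.261, 0.472])]
(82, 350) [array([0.116, 0.48 ]), array([0.151, 0.421]), array([0.169, 0.39 ])]
(237, 164) [array([0.203, 0.33 ]), array([0.292, 0.109]), array([ 0.339, -0.01 ])]
(275, 157) [array([0.334, 0.419]), array([0.404, 0.186]), array([0.442, 0.061])]
(232, 118) [array([0.029, 0.749]), array([0.141, 0.471]), array([0.202, 0.32 ])]
(272, 110) [array([0.187, 0.882]), array([0.278, 0.585]), array([0.327, 0.425])]
[0.57799018 0.02164782 0.2237435 ]
```

View pics/v6.png

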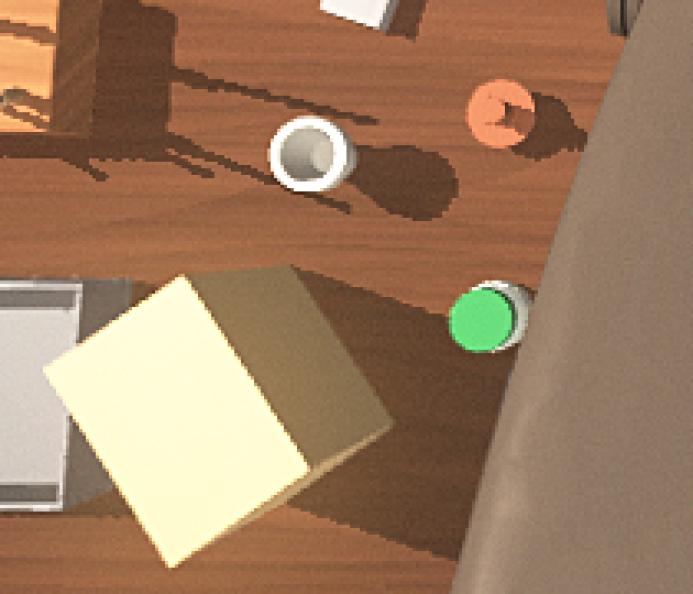

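The lid is still at about (181,214) in the top picture, and c3 stands clear of the big brick.

step_arm --increments '[[[-15,35,0],[0,0,0]],[[-15,35,0],[0,0,0]],[[-15,35,0],[0,0,0]],[[-15,35,0],[0,0,0]],[[-15,35,0],[0,0,0]],[[-15,35,0],[0,0,0]],[[-15,35,0],[0,0,0]],[[-15,35,0],[0,0,0]]]'

```text
time: 24.57
eef_pos: [0.4521, 0.3034, 0.2136]
tcp_rot: [-0.052, 0.999, -0.0, -0.001]
contact_force: [0.9, -0.4, 0.6]
opening: 1.004
finger_force: 0.0
```

step_arm --increments '[[[-15,35,0],[0,0,0]],[[-14,38,0],[0,0,0]],[[0,0,-35],[0,0,0]],[[0,0,-35],[0,0,0]],[[0,0,-35],[0,0,0]],[[0,0,0],[0,0,0]],[[0,0,0],[0,0,0]],[[0,0,0],[0,0,0]]]'

```text
time: 25.23
eef_pos: [0.4256, 0.3755, 0.111]
tcp_rot: [-0.051, 0.999, 0.0, 0.001]
contact_force: [0.1, 0.6, 0.8]
opening: 0.999
finger_force: 0.0
```

step_arm --increments '[[[0.5,0,-20],[0,0,0]],[[0,0,-20],[0,0,0]],[[0,0,-18],[0,0,0]],[[0,0,-11],[0,0,0]],[[0,0,0],[0,0,0]],[[0,0,0],[0,0,0]],[[0,0,0],[0,0,0]]]'

```text
time: 25.82
eef_pos: [0.4268, 0.376, 0.0429]
tcp_rot: [-0.052, 0.999, 0.001, 0.002]
contact_force: [0.9, 0.4, -0.4]
opening: 1.002
finger_force: 0.0
```

step_arm --increments '[[[0,0,0],[0,0,0]],[[0,0,0],[0,0,0]],[[0,0,0],[0,0,0]],[[0,0,0],[0,0,0]],[[0,0,0],[0,0,0]],[[0,0,0],[0,0,0]]]' --fingers -1

```text
time: 26.32
eef_pos: [0.4262, 0.3758, 0.0422]
tcp_rot: [-0.052, 0.999, 0.001, 0.001]
contact_force: [-0.8, 0.3, 5.8]
opening: 0.636
finger_force: 32.4
```

step_arm --increments '[[[0,0,10],[0,0,0]],[[0,0,20],[0,0,0]],[[0,0,35],[0,0,0]],[[0,0,35],[0,0,0]],[[0,0,35],[0,0,0]],[[0,0,35],[0,0,0]],[[0,0,30],[0,0,0]],[[0,0,0],[0,0,0]]]'

```text
time: 26.98
eef_pos: [0.4279, 0.377, 0.2492]
tcp_rot: [-0.052, 0.999, 0.003, 0.006]
contact_force: [1.1, -0.5, -0.2]
opening: 0.639
finger_force: 32.3
```

step_arm --increments '[[[15,-35,0],[0,0,0]],[[15,-35,0],[0,0,0]],[[15,-35,0],[0,0,0]],[[15,-35,0],[0,0,0]],[[15,-35,0],[0,0,0]],[[15,-35,0],[0,0,0]],[[15,-35,0],[0,0,0]],[[15,-35,0],[0,0,0]]]'

```text
time: 27.65
eef_pos: [0.5447, 0.0934, 0.2395]
tcp_rot: [-0.052, 0.999, 0.0, -0.001]
contact_force: [0.7, -0.4, -0.7]
opening: 0.643
finger_force: 32.4
```

step_arm --increments '[[[15,-35,0],[0,0,0]],[[12,-38,0],[0,0,0]],[[0,0,-20],[0,0,0]],[[0,0,-20],[0,0,0]],[[0,0,-15],[0,0,0]],[[0,0,0],[0,0,0]],[[0,0,0],[0,0,0]],[[0,0,0],[0,0,0]]]'

```text
time: 28.32
eef_pos: [0.5724, 0.0224, 0.1863]
tcp_rot: [-0.052, 0.999, -0.0, 0.0]
contact_force: [-1.0, 1.0, -1.7]
opening: 0.638
finger_force: 32.5
```

step_arm --increments '[[[1.5,0,-5],[0,0,0]],[[0,0,-10],[0,0,0]],[[0,0,-8],[0,0,0]],[[0,0,-5],[0,0,0]],[[0,0,0],[0,0,0]],[[0,0,0],[0,0,0]],[[0,0,0],[0,0,0]]]'

```text
time: 28.9
eef_pos: [0.5738, 0.0222, 0.1579]
tcp_rot: [-0.052, 0.999, -0.0, -0.0]
contact_force: [0.1, -0.1, -0.4]
opening: 0.639
finger_force: 32.5
```

step_arm --increments '[[[0,0,-1.5],[0,0,0]],[[0,0,0],[0,0,0]],[[0,0,0],[0,0,0]]]'

```text
time: 29.15
eef_pos: [0.5738, 0.0222, 0.1565]
tcp_rot: [-0.052, 0.999, -0.0, 0.0]
contact_force: [0.3, 0.2, -1.4]
opening: 0.641
finger_force: 32.5
```

step_arm --increments '[[[0,0,-1],[0,0,0]],[[0,0,0],[0,0,0]],[[0,0,0],[0,0,0]]]'

```text
time: 29.4
eef_pos: [0.5737, 0.0222, 0.1552]
tcp_rot: [-0.052, 0.999, 0.0, -0.0]
contact_force: [0.3, -0.2, -1.8]
opening: 0.639
finger_force: 32.5
```

step_arm --increments '[[[0,0,-1],[0,0,0]],[[0,0,0],[0,0,0]],[[0,0,0],[0,0,0]]]'

```text
time: 29.65
eef_pos: [0.5737, 0.0222, 0.1542]
tcp_rot: [-0.052, 0.999, 0.0, -0.0]
contact_force: [0.4, 0.1, -1.4]
opening: 0.638
finger_force: 32.5
```

step_arm --increments '[[[0,0,-1],[0,0,0]],[[0,0,0],[0,0,0]],[[0,0,0],[0,0,0]]]'

```text
time: 29.9
eef_pos: [0.5737, 0.0222, 0.1532]
tcp_rot: [-0.052, 0.999, -0.0, -0.0]
contact_force: [-0.2, 0.1, -1.2]
opening: 0.639
finger_force: 32.5
```

step_arm --increments '[[[0,0,0],[0,0,0]],[[0,0,0],[0,0,0]],[[0,0,0],[0,0,0]],[[0,0,0],[0,0,0]],[[0,0,20],[0,0,0]],[[0,0,35],[0,0,0]],[[0,0,35],[0,0,0]],[[0,0,0],[0,0,0]]]' --fingers 1

```text
time: 30.57
eef_pos: [0.5778, 0.0218, 0.2524]
tcp_rot: [-0.052, 0.999, -0.001, 0.007]
contact_force: [1.4, -0.2, 1.3]
opening: 0.999
finger_force: 0.0
```

step_arm --increments '[[[0,-35,0],[0,0,0]],[[0,-35,0],[0,0,0]],[[0,-35,0],[0,0,0]],[[0,-35,0],[0,0,0]],[[0,-35,0],[0,0,0]],[[0,-35,0],[0,0,0]],[[0,-35,0],[0,0,0]],[[0,0,0],[0,0,0]]]'

```text
time: 31.23
eef_pos: [0.5734, -0.2286, 0.2433]
tcp_rot: [-0.049, 0.999, -0.002, 0.0]
contact_force: [-0.8, -0.7, 0.1]
opening: 1.005
finger_force: 0.0
```

Run:
```python
from h import *
I={'side':grab('side','s7'),'top':grab('top','t7')}
print(readout.get_state()['eef_pos'])
cv2.imwrite('pics/v7.png',np.vstack([cv2.resize(x[y:y+120,150:390],None,fx=2.4,fy=2.4,interpolation=3)[:,:,::-1] for x,y in((I['side'],110),(I['top'],120))]))
```

```text
[ 0.57355306 -0.22394219  0.24306182]
```

View pics/v7.png

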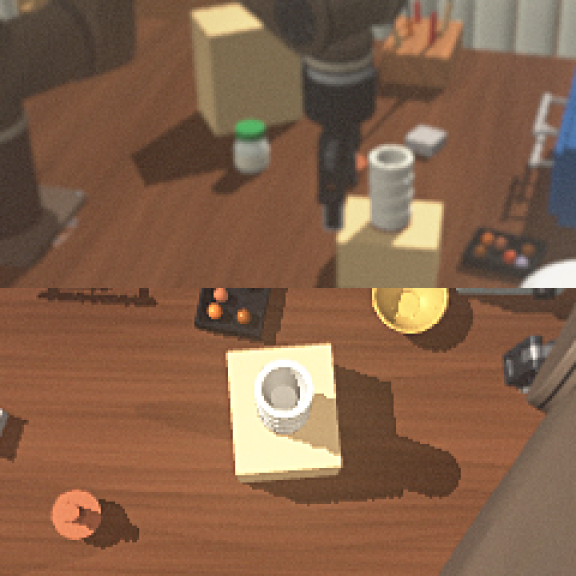

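All four crucibles stand in one straight stack, with the rim at about (268,162) in the top picture. The lid is still at about (182,214). Now I measure the lid.

Run:
```python
from h import *
for f in('t7','top0'):
    im=cv2.imread(f'pics/{f}.png')[:,:,::-1].astype(float);m=(im[:,:,0]>190)&(im[:,:,2]<150);m[:,:165]=0;m[:,200:]=0;m[:200]=0;m[230:]=0
    v,u=np.nonzero(m);c,ax,a=cv2.fitEllipse(cv2.convexHull(np.c_[u,v].astype(np.int32)));print(c,ax,len(u),atz('top',*c,.026))
im=cv2.imread('pics/side0.png')[:,:,::-1].astype(float)
m=(im[:,:,0]>1.6*im[:,:,1])&(im[:,:,0]>135);m[:,:280]=0;m[:,310:]=0;m[:165]=0;m[190:]=0
for r in range(166,187):
    q=np.nonzero(m[r])[0];print(r,q.min() if len(q) else '',q.max() if len(q) else '',end='; ')
print(tri((295.8,170.3),(180.5,213)))
P=np.array([[.4635,.2435,.056],[.4635,.2435,.026],[.4635,.2435,0]]);print(proj('side',P),proj('top',P))
```

```text
(181.1055145263672, 213.9239501953125) (19.84943199157715, 20.575040817260742) 261 [0.46399992 0.24342498 0.026     ]
(181.13348388671875, 213.8485107421875) (19.813127517700195, 20.782493591308594) 263 [0.46419719 0.24336261 0.026     ]
166  ; 167  ; 168  ; 169 294 296; 170 293 296; 171 293 296; 172 294 294; 173  ; 174 292 300; 175 290 301; 176 298 301; 177 298 302; 178 297 301; 179 296 301; 180 296 299; 181 296 297; 182  ; 183  ; 184  ; 185  ; 186  ; (array([0.46476543, 0.23872784, 0.05519648]), np.float64(0.001392044876794708))
[[295.585461   169.46702662]
 [295.64588499 176.59006545]
 [295.69722888 182.65840904]] [[178.40461101 213.16771881]
 [181.06692189 214.11588561]
 [183.24830658 214.89287821]]
```

step_arm --increments '[[[-18,34,0],[0,0,0]],[[-18,34,0],[0,0,0]],[[-18,34,0],[0,0,0]],[[-18,34,0],[0,0,0]],[[-18,34,0],[0,0,0]],[[-18,34,0],[0,0,0]],[[0,38,0],[0,0,0]],[[0,38,0],[0,0,0]]]' --fingers 0

```text
time: 32.0
eef_pos: [0.4641, 0.0601, 0.2435]
tcp_rot: [-0.052, 0.999, 0.0, 0.001]
contact_force: [0.0, -0.7, -0.9]
opening: 0.502
finger_force: 0.0
```

step_arm --increments '[[[0,38,0],[0,0,0]],[[0,38,0],[0,0,0]],[[0,38,0],[0,0,0]],[[0,38,-10],[0,0,0]],[[0,37,-30],[0,0,0]],[[0,0,-40],[0,0,0]],[[0,0,-40],[0,0,0]],[[0,0,0],[0,0,0]]]'

```text
time: 32.67
eef_pos: [0.4585, 0.2417, 0.1186]
tcp_rot: [-0.053, 0.999, -0.002, -0.008]
contact_force: [-2.1, -1.3, -2.0]
opening: 0.495
finger_force: 0.0
```

step_arm --increments '[[[0,0,0],[0,0,0]],[[0,0,0],[0,0,0]],[[0,0,0],[0,0,0]]]'

```text
time: 32.92
eef_pos: [0.4678, 0.2422, 0.1306]
tcp_rot: [-0.052, 0.999, 0.001, 0.003]
contact_force: [0.8, -0.3, 0.3]
opening: 0.504
finger_force: 0.0
```

Run:
```python
from h import *
a=grab('side','s8');print(readout.get_state()['eef_pos'])
cv2.imwrite('pics/v8.png',cv2.resize(a[110:230,220:380],None,fx=4,fy=4,interpolation=3)[:,:,::-1])
```

```text
[0.46786133 0.24210131 0.13058048]
```

View pics/v8.png

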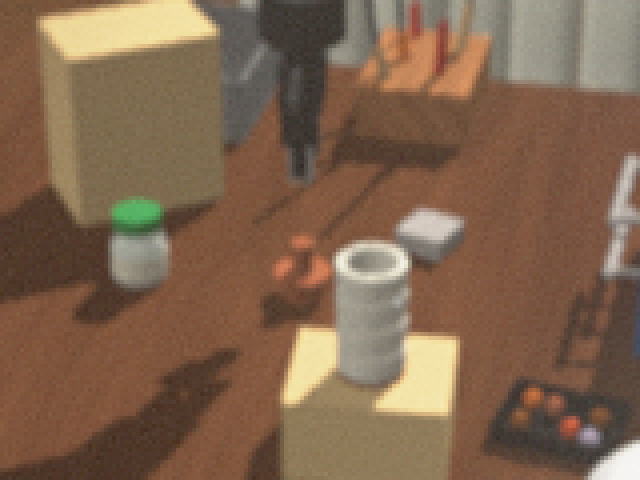

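The stack is straight, and the lid knob at about (295,170) in the side picture has not moved. Now I descend on it.

step_arm --increments '[[[-4,1.5,-20],[0,0,0]],[[0,0,-20],[0,0,0]],[[0,0,-20],[0,0,0]],[[0,0,-10],[0,0,0]],[[0,0,0],[0,0,0]],[[0,0,0],[0,0,0]],[[0,0,0],[0,0,0]]]'

```text
time: 33.55
eef_pos: [0.4633, 0.2434, 0.059]
tcp_rot: [-0.051, 0.999, 0.0, 0.002]
contact_force: [-0.1, 1.1, 0.2]
opening: 0.5
finger_force: 0.0
```

step_arm --increments '[[[0,0,-15],[0,0,0]],[[0,0,-11],[0,0,0]],[[0,0,0],[0,0,0]],[[0,0,0],[0,0,0]],[[0,0,0],[0,0,0]]]'

```text
time: 33.97
eef_pos: [0.4621, 0.2432, 0.0316]
tcp_rot: [-0.052, 0.999, 0.0, 0.0]
contact_force: [0.3, -0.8, -0.6]
opening: 0.499
finger_force: 0.0
```

step_arm --increments '[[[0,0,0],[0,0,0]],[[0,0,0],[0,0,0]],[[0,0,0],[0,0,0]],[[0,0,0],[0,0,0]],[[0,0,0],[0,0,0]],[[0,0,0],[0,0,0]]]' --fingers -1

```text
time: 34.47
eef_pos: [0.4623, 0.2433, 0.0317]
tcp_rot: [-0.052, 0.999, 0.0, 0.001]
contact_force: [-0.4, 0.3, 2.9]
opening: 0.221
finger_force: 30.3
```

step_arm --increments '[[[0,0,10],[0,0,0]],[[0,0,20],[0,0,0]],[[0,0,35],[0,0,0]],[[0,0,40],[0,0,0]],[[0,0,40],[0,0,0]],[[0,0,40],[0,0,0]],[[0,0,30],[0,0,0]],[[0,0,0],[0,0,0]]]'

```text
time: 35.13
eef_pos: [0.465, 0.2442, 0.255]
tcp_rot: [-0.052, 0.999, 0.002, 0.007]
contact_force: [1.1, -0.4, 0.2]
opening: 0.222
finger_force: 30.1
```

step_arm --increments '[[[16,-32,0],[0,0,0]],[[16,-32,0],[0,0,0]],[[16,-32,0],[0,0,0]],[[16,-32,0],[0,0,0]],[[16,-32,0],[0,0,0]],[[16,-32,0],[0,0,0]],[[15,-29,0],[0,0,0]],[[0,0,0],[0,0,0]]]'

```text
time: 35.8
eef_pos: [0.574, 0.0172, 0.2448]
tcp_rot: [-0.049, 0.999, -0.001, -0.001]
contact_force: [0.2, 0.4, -1.1]
opening: 0.22
finger_force: 30.1
```

step_arm --increments '[[[0,0,-10],[0,0,0]],[[0,0,-10],[0,0,0]],[[0,0,0],[0,0,0]],[[0,0,0],[0,0,0]],[[0,0,0],[0,0,0]]]'

```text
time: 36.22
eef_pos: [0.5721, 0.0233, 0.2255]
tcp_rot: [-0.052, 0.999, 0.0, -0.0]
contact_force: [0.1, 0.4, -0.8]
opening: 0.221
finger_force: 30.1
```

Run:
```python
from h import *
print(tri((313.2,175.2),(268.3,162.5)))
a=grab('side','s9');print(readout.get_state()['eef_pos'])
cv2.imwrite('pics/v9.png',cv2.resize(a[110:230,220:380],None,fx=4,fy=4,interpolation=3)[:,:,::-1])
```

```text
(array([0.57439263, 0.02102037, 0.17292694]), np.float64(0.001670519210088685))
[0.57250235 0.02308573 0.22614302]
```

View pics/v9.png

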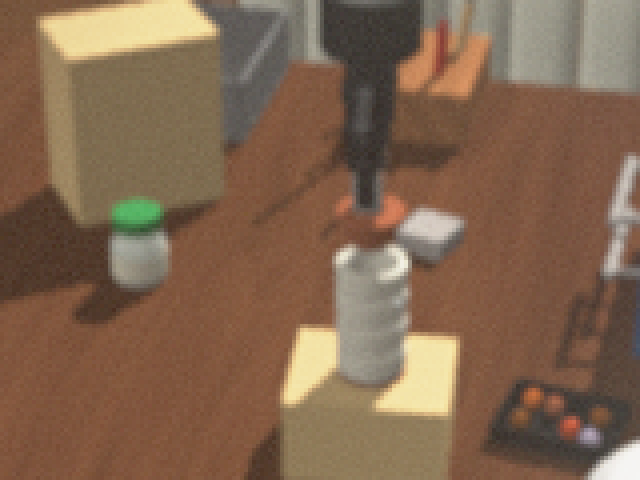

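The lid hangs centred above the stack, with its disc at about (312,164) in the side picture.

step_arm --increments '[[[1.5,-1,-10],[0,0,0]],[[0,0,-10],[0,0,0]],[[0,0,-6],[0,0,0]],[[0,0,0],[0,0,0]],[[0,0,0],[0,0,0]],[[0,0,0],[0,0,0]]]'

```text
time: 36.77
eef_pos: [0.5743, 0.021, 0.2]
tcp_rot: [-0.052, 0.999, 0.0, -0.0]
contact_force: [-0.4, 0.6, -1.2]
opening: 0.221
finger_force: 30.1
```

step_arm --increments '[[[0,0,-2],[0,0,0]],[[0,0,0],[0,0,0]],[[0,0,0],[0,0,0]]]'

```text
time: 37.02
eef_pos: [0.5744, 0.021, 0.1983]
tcp_rot: [-0.052, 0.999, -0.0, 0.0]
contact_force: [-0.5, 0.9, -0.7]
opening: 0.222
finger_force: 30.1
```

step_arm --increments '[[[0,0,-1],[0,0,0]],[[0,0,0],[0,0,0]],[[0,0,0],[0,0,0]]]'

```text
time: 37.27
eef_pos: [0.5743, 0.0211, 0.1971]
tcp_rot: [-0.052, 0.999, -0.0, 0.0]
contact_force: [-0.5, 0.6, 0.2]
opening: 0.22
finger_force: 30.1
```

step_arm --increments '[[[0,0,-1],[0,0,0]],[[0,0,0],[0,0,0]],[[0,0,0],[0,0,0]]]'

```text
time: 37.52
eef_pos: [0.5742, 0.0211, 0.196]
tcp_rot: [-0.052, 0.999, 0.0, -0.0]
contact_force: [-0.1, -0.7, -1.1]
opening: 0.223
finger_force: 30.1
```

step_arm --increments '[[[0,0,-1],[0,0,0]],[[0,0,0],[0,0,0]],[[0,0,0],[0,0,0]]]'

```text
time: 37.77
eef_pos: [0.5742, 0.0211, 0.1949]
tcp_rot: [-0.052, 0.999, 0.0, -0.0]
contact_force: [0.3, -0.3, -1.1]
opening: 0.221
finger_force: 30.1
```

step_arm --increments '[[[0,0,-1],[0,0,0]],[[0,0,0],[0,0,0]],[[0,0,0],[0,0,0]]]'

```text
time: 38.02
eef_pos: [0.5742, 0.0211, 0.1939]
tcp_rot: [-0.052, 0.999, 0.0, -0.0]
contact_force: [-0.4, 0.1, -1.3]
opening: 0.22
finger_force: 30.1
```

step_arm --increments '[[[0,0,-1],[0,0,0]],[[0,0,0],[0,0,0]],[[0,0,0],[0,0,0]]]'

```text
time: 38.27
eef_pos: [0.5742, 0.0211, 0.1929]
tcp_rot: [-0.052, 0.999, 0.0, -0.0]
contact_force: [-0.5, -0.5, -0.8]
opening: 0.221
finger_force: 30.2
```

step_arm --increments '[[[0,0,-1],[0,0,0]],[[0,0,0],[0,0,0]],[[0,0,0],[0,0,0]]]'

```text
time: 38.52
eef_pos: [0.5742, 0.0211, 0.192]
tcp_rot: [-0.052, 0.999, 0.0, -0.0]
contact_force: [0.1, 0.4, -1.2]
opening: 0.221
finger_force: 30.2
```

step_arm --increments '[[[0,0,-1],[0,0,0]],[[0,0,0],[0,0,0]],[[0,0,0],[0,0,0]]]'

```text
time: 38.77
eef_pos: [0.5743, 0.0211, 0.1911]
tcp_rot: [-0.052, 0.999, -0.0, 0.0]
contact_force: [-0.5, 0.4, -0.8]
opening: 0.224
finger_force: 30.2
```

Run:
```python
from h import *
a=grab('side','s10');print(readout.get_state()['eef_pos'],readout.get_state()['contact_force'])
cv2.imwrite('pics/v10.png',cv2.resize(a[140:220,270:360],None,fx=6,fy=6,interpolation=3)[:,:,::-1])
print(proj('side',np.array([[.574,.0215,z] for z in(.163,.173,.179,.185,.189)])))
```

```text
[0.57424622 0.02106466 0.19102685] [-1.0901964   0.41644489 -0.5580582 ]
[[312.80543892 177.93808225]
 [312.84452638 175.14860397]
 [312.86807049 173.46516645]
 [312.89168346 171.77436652]
 [312.90746374 170.64305621]]
```

View pics/v10.png

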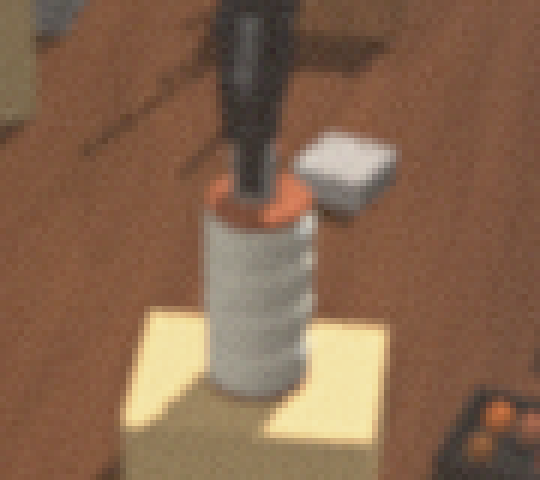

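The disc is just above the rim, at about (313,174) in the side picture. I lower it 1 mm more and release.

step_arm --increments '[[[0,0,-1],[0,0,0]],[[0,0,0],[0,0,0]],[[0,0,0],[0,0,0]]]'

```text
time: 39.07
eef_pos: [0.5746, 0.021, 0.1906]
tcp_rot: [-0.052, 0.999, -0.0, 0.001]
contact_force: [-0.2, 0.2, 2.5]
opening: 0.225
finger_force: 30.4
```

step_arm --increments '[[[0,0,0],[0,0,0]],[[0,0,0],[0,0,0]],[[0,0,0],[0,0,0]],[[0,0,0],[0,0,0]],[[0,0,15],[0,0,0]],[[0,0,30],[0,0,0]],[[0,0,35],[0,0,0]],[[0,0,0],[0,0,0]]]' --fingers 0

```text
time: 39.73
eef_pos: [0.5777, 0.0206, 0.2784]
tcp_rot: [-0.052, 0.999, -0.001, 0.007]
contact_force: [1.1, -0.9, 2.2]
opening: 0.502
finger_force: 0.0
```

step_arm --increments '[[[0,-35,0],[0,0,0]],[[0,-35,0],[0,0,0]],[[0,-35,0],[0,0,0]],[[0,-35,0],[0,0,0]],[[0,-35,0],[0,0,0]],[[0,-35,0],[0,0,0]],[[0,-35,0],[0,0,0]],[[0,0,0],[0,0,0]]]'

```text
time: 40.4
eef_pos: [0.5737, -0.2298, 0.2696]
tcp_rot: [-0.049, 0.999, -0.001, -0.0]
contact_force: [-0.5, 0.7, 0.3]
opening: 0.504
finger_force: 0.0
```

Run:
```python
from h import *
a=grab('side','s11');b=grab('top','t11')
cv2.imwrite('pics/v11.png',np.vstack([cv2.resize(x[y:y+110,230:390],None,fx=2.7,fy=2.7,interpolation=3)[:,:,::-1] for x,y in((a,120),(b,110))]))
```

```text
(no output)
```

View pics/v11.png

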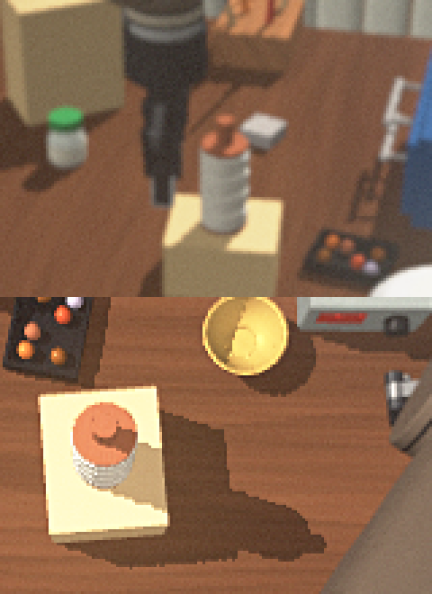

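The lid sits level in the top crucible, at about (269,161) in the top picture. It touched down with 2.5 N. The stack is straight, the gripper is clear and nothing else has moved.

```bash
python3 -c "
from h import *
print(sign_off())"
```

```text
the job is handed in; nothing more can be done
None
```

I've handed the job in: the last pictures show the brick on its back, all four white crucibles (every one I could see) nested in one straight stack in its well, and the lid set in the top one. Everything is released and the bystanders look undisturbed; sign-off returned no verdict, so I have no judged result.

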